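# Bring the sugar round to the cup

### The arm

A 6-joint arm with a two-finger parallel gripper is mounted at the origin on the work surface. World frame = base frame: x ahead of the robot, y to its left, z up, the work surface at z = 0. Lengths are in mm, angles in rad, forces in N, time in s.
With the tool pointing down it reaches from about 275 to 1000 mm from the base axis. Payload 8.4 kg.
Tool frame: the origin (TCP) lies between the finger pads; the fingertips stand 22 mm ahead of it and the grasp point (between the pads) lies 3 mm ahead of it; z points along the fingers, y is the line along which they close (so a half turn about z gives the same grasp; the last joint's range is limited). The gripper opens to 85 mm and grips with 20 to 120 N. Pads are 22 mm wide; open, the fingers measure 114 mm over their backs; the gripper's body (76 mm by 85 mm) begins 54 mm behind the grasp point. The pads swing forward as they close: fully open they stand 13 mm farther back than shut.
Start: joints at [-1.193, 0.353, 1.633, -0, 1.155, -0.002], TCP at [231.708, -580.465, 228.881] pointing down, gripper open.
Joint ranges: [-2.63, 2.63], [-0.92, 2.1], [0.06, 2.66], [-1.3, 4.44], [0, 2.69], [-3.02, 3.02]. Speed limits (rad/s): [2.22, 2.22, 2.79, 3.14, 3.14, 3.14].

### API

Orientations are given as [roll, pitch, yaw] about the fixed x, y, z axes, in that order (R = Rz(yaw) Ry(pitch) Rx(roll)).
In Python, from rig import r, grab_frame gives the robot as it stands.
- The arm moves only by the shell command python3 -m inch 'ROWS' [FORCE]. ROWS is JSON, a list of rows, each a list of 7 numbers: the turn, a rotation vector about the tool's x, y, z as a fraction of full scale, then the shift along the tool's x, y, z as a fraction of full scale, then the closure, from 0 (fully open) to 1 (shut). In form: [[rx, ry, rz, dx, dy, dz, fingers], ...]. A call has 1 to 8 rows; each row shifts and turns the commanded pose from where the row before left it, along the tool's axes as they then stand; what a row does not reach is not made up. Full scale, the value 1, is 2.5 cm for a shift and pi rad for a turn. A row lasts 1/12 s, in which the tool goes at most 41.7 mm and 7.16 degrees, less where a joint would pass 70% of its speed; a pose out of reach is approached as far as the arm can. A call with a number of a shift or a turn outside -1 to 1 is refused whole. A call with a gripper value outside its range is refused whole. The fingers move at their own pace and stop on an object; FORCE is the grip in N (left out, the last holds). Time passes only in rows, so rows that do not move let the fingers close. It gives the time, the measured TCP pose, the force, the opening and the grip force at its end, in the units of the state.
- r.sense(): the state, without advancing time (a new reading comes with each control period).
- grab_frame(name): name is "side" or "top"; returns a dict with "pixels" (420x560x3 uint8, red, green, blue), "z_map" (420x560 float32, mm along the optical axis (not along the pixel's ray), 0 where there is no reading), "vertical_fov" (degrees; the focal length in pixels is half the picture's height over the tangent of half this angle, whatever the lens; pixels are square), "cx", "cy" (the principal point, pixels), "cam_to_world" (4x4, takes a point from camera to world coordinates). Camera axes: x right, y down, z forward; pixel columns grow to the right and rows downward; lengths in mm; the calibration is good to about 2 mm. A picture is of the moment at which its call begins.
- r.sign_off(): hands the job in; it is judged then, once.
The state is a dict: "clock": time; "qpos": joint angles; "qvel": joint speeds; "joint_efforts": joint torques, N m; "eef_pos": TCP position; "tcp_rot": TCP orientation; "contact_force": force on the tool from outside, world axes, zero at the start; "wrist_torque": the same for the moment, N m; "opening": opening from 0.0 (shut) to 1.0 (fully open); "grasp_force": force on a finger pad.
Only numpy, scipy, OpenCV 4.12 (cv2) and the standard library are available. Lean on these libraries where they do the work, as an engineer would, in place of code of your own. Each camera call takes 0.05 s, during which the arm holds its last target. There are 200 camera calls.

### The job

Turn the condiment carousel slowly, pushing gently with a finger on its upright walls without gripping them or the hub, until the sugar pot stands squarely in front of the cup on the steel tray, and leave it at rest there. Do not touch or lift anything that stands on the carousel, and leave the cup, jug and bowl where they are.

Things in the scene. Friction and masses are not known exactly. Their poses are not given: they have to be found in the camera images.
- stand: fixed steel foot of the condiment carousel, a disc 170 mm across and 18 mm high, with a flat steel cup tray 110 x 130 x 8 mm joined to it. Origin: on the table, under the carousel's axis. +x points level from the axis to the middle of the tray (207 mm out), +z up. The stand does not move.
- turntable (a joint): turn of the carousel's wooden disc about the upright axis through the stand's origin, rad, anticlockwise from above. Disc 290 mm across, top 30 mm above the table, hub 36 mm across, 108 mm high. At 0 its four spoke-like walls point 45, 135, 225, 315 degrees from the stand's +x. No stop within half a turn; stiff (0.2 N m, about 2 N at a wall's end); stays where it is left.
- wall_end0 (a point): outer end of wall 0 (at 45 degrees at joint value 0), on its upper edge: 142 mm from the axis, 90 mm above the table. The walls are straight upright wooden boards on the disc, 6 mm thick, 60 mm tall, from the hub to 142 mm from the axis, and part four open bays. They turn with the disc.
- wall_end1 (a point): outer end of wall 1 (at 135 degrees at joint value 0), on its upper edge: 142 mm from the axis, 90 mm above the table. The walls are straight upright wooden boards on the disc, 6 mm thick, 60 mm tall, from the hub to 142 mm from the axis, and part four open bays. They turn with the disc.
- wall_end2 (a point): outer end of wall 2 (at 225 degrees at joint value 0), on its upper edge: 142 mm from the axis, 90 mm above the table. The walls are straight upright wooden boards on the disc, 6 mm thick, 60 mm tall, from the hub to 142 mm from the axis, and part four open bays. They turn with the disc.
- wall_end3 (a point): outer end of wall 3 (at 315 degrees at joint value 0), on its upper edge: 142 mm from the axis, 90 mm above the table. The walls are straight upright wooden boards on the disc, 6 mm thick, 60 mm tall, from the hub to 142 mm from the axis, and part four open bays. They turn with the disc.
- sugar_pot: the sugar pot: round white ceramic, 56 mm across, 71 mm tall, the only one with a domed top and a small round knob. Loose; stands in one of the bays, about 85 mm from the axis, and rides along with the turntable. Origin: centre of its underside; +z up.
- shaker: salt shaker, slim: 40 mm across at the foot, 74 mm tall, white ceramic with a steel cap. Loose; stands in one of the bays, about 85 mm from the axis, and rides along with the turntable. Origin: centre of its underside; +z up.
- jam_jar: jam jar: white ceramic cylinder with a flat steel lid, 58 mm across, 54 mm tall. Loose; stands in one of the bays, about 85 mm from the axis, and rides along with the turntable. Origin: centre of its underside; +z up.
- tea_tin: square steel tea tin, 46 x 46 mm, 55 mm tall. Loose; stands in one of the bays, about 85 mm from the axis, and rides along with the turntable. Origin: centre of its underside; +z up. It starts in the bay nearest the cup.
- cup: white ceramic mug, 72 mm across, 75 mm tall, with a handle, loose on the middle of the steel tray. Origin: centre of its underside.
- jug: steel mug-shaped milk jug with a handle, 68 mm across, 95 mm tall, loose on the table beside the carousel. Origin: centre of its underside.
- bowl: white ceramic bowl, 100 mm across, 45 mm tall, loose on the table beside the carousel. Origin: centre of its underside.
There are look-alikes about, which are no part of the job. What is shaped like the sugar_pot but orange or pink is not meant.

How it is judged (in metres and radians):
On the way:
1. a finger pushes the carousel round (contact force between stand and the fingers above 0.3 N and (velocity of joint turntable above 0.03 rad/s or velocity of joint turntable below -0.03 rad/s)), for 0.1 s.
At the end, for the whole second after the job is handed in: Sugar pot on the turntable, within 18 mm sideways of the stand's +x line and 55 to 125 mm out along it; turntable still; pot, shaker, jar and tin upright on the turntable; cup, jug and bowl upright within 15 mm of their starts (y of sugar_pot in the frame of stand between -0.018 and 0.018 m and x of sugar_pot in the frame of stand between 0.055 and 0.125 m and velocity of joint turntable between -0.05 and 0.05 rad/s and angle between each of sugar_pot, shaker, jam_jar, tea_tin's own z axis and vertical below 0.1 rad and height (world z) of sugar_pot between 0.025 and 0.036 m and height (world z) of shaker between 0.025 and 0.036 m and height (world z) of jam_jar between 0.025 and 0.036 m and height (world z) of tea_tin between 0.025 and 0.036 m and distance of each of cup, jug, bowl from where it was at the start of the episode below 0.015 m and angle between each of cup, jug, bowl's own z axis and vertical below 0.15 rad); the robot touches nothing.
It fails at once if the robot touches something that stands on the carousel (contact force between any of sugar_pot, shaker, jam_jar, tea_tin and the fingers above 1 N or contact force between any of sugar_pot, shaker, jam_jar, tea_tin and the arm above 1 N).
It fails at once if something on the carousel is lifted, falls over or leaves it (height (world z) of any of sugar_pot, shaker, jam_jar, tea_tin above 0.045 m or height (world z) of any of sugar_pot, shaker, jam_jar, tea_tin below 0.02 m or angle between any of sugar_pot, shaker, jam_jar, tea_tin's own z axis and vertical above 0.35 rad).
It fails at once if the cup, jug or bowl is shifted by more than 15 mm or tipped (distance of any of cup, jug, bowl from where it was at the start of the episode above 0.015 m or angle between any of cup, jug, bowl's own z axis and vertical above 0.35 rad).
It fails at once if the carousel is spun fast (over 2.5 rad/s) (velocity of joint turntable above 2.5 rad/s or velocity of joint turntable below -2.5 rad/s).
It fails at once if the carousel is gripped or pressed hard (over 18 N), or turned by its hub (contact force between stand and the fingers above 18 N or (contact force between stand and the fingers above 1 N and horizontal distance between the grasp point and stand below 0.03 m)).
It also fails if it takes over 64 s, if anything falls off the work surface, if the arm or the gripper's body presses on something with over 40 N, if the wrist force passes 120 N, or if a joint passes its speed limit or range.

## Working session

There is one attempt and no reset: what is moved stays moved. The work goes in short steps, Python scripts to look and compute and a shell command to move; the robot and the scene stay as the last step left them, time stands still between calls to the robot, and variables do not carry over. Pictures are saved under pics/ and viewed, at most 10 in all, crops included, and the job is handed in when it is done.

```bash
mkdir -p pics; ls; python3 - <<'E'
from rig import r, grab_frame
import cv2,numpy as np
for n in("top","side"):
    f=grab_frame(n); np.savez(f'{n}0.npz',**f)
    cv2.imwrite(f'pics/{n}0.png',f["pixels"][:,:,::-1])
    print(n,f["vertical_fov"],f["cx"],f["cy"],np.round(f["cam_to_world"],3).tolist())
print(r.sense())
E
```

```text
pics
top 51.52659613783568 271.38308219116 212.87782088098825 [[0.009, -0.997, 0.078, 467.691], [-1.0, -0.011, -0.024, 1.182], [0.025, -0.078, -0.997, 986.627], [0.0, 0.0, 0.0, 1.0]]
side 51.52493588997277 275.6775177581132 217.9721642050453 [[-0.922, -0.241, 0.302, 171.712], [-0.386, 0.549, -0.741, 874.921], [0.013, -0.8, -0.599, 798.211], [0.0, 0.0, 0.0, 1.0]]
{'clock': 0.1, 'qpos': array([-1.19341806e+00,  3.53577387e-01,  1.63406912e+00, -3.63692827e-06,
        1.15519763e+00, -2.40926128e-03]), 'qvel': array([-0.00027378, -0.00082854, -0.00254557, -0.00084716, -0.00205071,
        0.00059115]), 'joint_efforts': array([-8.19756078e-04, -6.06355619e+01, -3.42819357e+01, -1.04521466e-04,
        3.97930155e-03, -1.71758910e-05]), 'eef_pos': array([ 231.53519113, -580.06270526,  228.23369253]), 'tcp_rot': array([-3.14034117e+00,  3.10350237e-07,  3.79789002e-01]), 'contact_force': array([ 0.44470339, -0.39594402,  0.22098926]), 'wrist_torque': array([ 0.03237712,  0.03707188, -0.00167033]), 'grasp_force': 0.0, 'opening': 1.00111820366413}
```

View pics/top0.png

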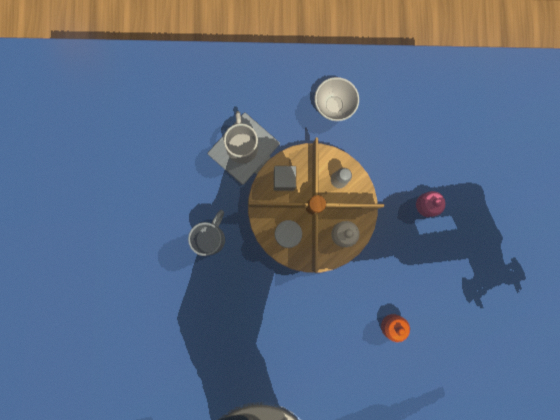

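View pics/side0.png

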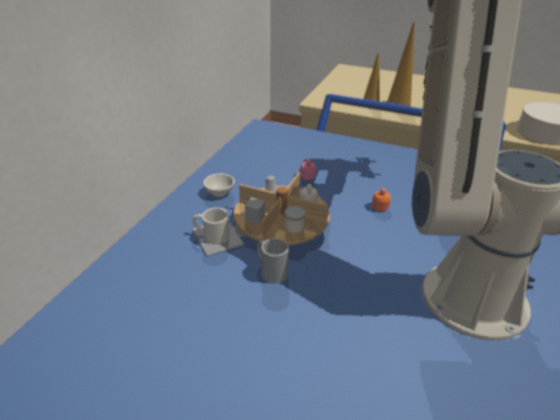

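Top view: the carousel hub is at (317,205) and its walls point up, left, down and right. The sugar pot (white, knobbed) is at (346,234), the tea tin at (286,177), the cup at (240,140), the jug at (206,240) and the bowl at (336,98). The pot is opposite the cup, so it needs about half a turn. The side view agrees.

```bash
cat > m.py <<'E'
import numpy as np,cv2
def cloud(f):
    h,w=f["z_map"].shape; F=h/2/np.tan(np.radians(float(f["vertical_fov"]))/2)
    u,v=np.meshgrid(np.arange(w),np.arange(h)); Z=f["z_map"].astype(float)
    P=np.stack([(u-f["cx"])/F*Z,(v-f["cy"])/F*Z,Z],-1)
    return P@f["cam_to_world"][:3,:3].T+f["cam_to_world"][:3,3]
def measure(f,A=None):
    W=cloud(f); z=W[...,2]; u,v=np.meshgrid(np.arange(560),np.arange(420))
    hsv=cv2.cvtColor(np.ascontiguousarray(f["pixels"]),cv2.COLOR_RGB2HSV)
    wood=(hsv[...,0]<28)&(hsv[...,1]>90)
    reg=(abs(u-317)<85)&(abs(v-205)<85)
    if A is None:
        m=reg&wood&(z>20)&(z<40); c=max(cv2.findContours(m.astype(np.uint8),0,1)[0],key=cv2.contourArea)
        hull=cv2.convexHull(np.argwhere(m)[:,::-1].astype(np.int32))[:,0]
        P=W[hull[:,1],hull[:,0]]; P=P[abs(P[:,2]-30)<10,:2]
        a=np.linalg.lstsq(np.c_[2*P,np.ones(len(P))],(P**2).sum(1),rcond=None)[0]; A=a[:2]
        print("disc fit",A.round(1),"R",np.sqrt(a[2]+A@A).round(1),"n",len(P))
        h=reg&(z>100)&(z<116)&wood; print("hub",W[h].mean(0).round(1),h.sum())
    d=W[...,:2]-A; rr=np.hypot(d[...,0],d[...,1]); th=np.arctan2(d[...,1],d[...,0])
    m=reg&wood&(z>82)&(z<97)&(rr>40)&(rr<150)
    t=np.angle(np.exp(4j*th[m]).mean())/4
    print("wall angle mod 90:",np.degrees(t).round(1),"n",m.sum(),"maxr",np.percentile(rr[m],98).round(1))
    return W,A,rr,th,wood,hsv
E
python3 - <<'E'
from m import *
f=dict(np.load('top0.npz')); W,A,rr,th,wood,hsv=measure(f)
def at(n,u,v,s=13,lo=8):
    P=W[v-s:v+s+1,u-s:u+s+1].reshape(-1,3); q=P[P[:,2]>lo]
    top=q[q[:,2]>q[:,2].max()-12]; c,rad=cv2.minEnclosingCircle(top[:,:2].astype(np.float32))
    d=np.array(c)-A; print(n,np.round(c,1),"rad",round(rad,1),"zmax",q[:,2].max().round(1),"polar",np.hypot(*d).round(1),np.degrees(np.arctan2(d[1],d[0])).round(1))
at("pot",346,234,14,60);at("tin",286,177,14,60);at("shaker",343,177,11,60);at("jam",288,234,15,60)
at("cup",241,141,17,50);at("jug",205,240,17,50);at("bowl",336,100,24,20)
# tray: grey pixels at z~8
m=(hsv[...,1]<70)&(W[...,2]>3)&(W[...,2]<15); m[:, :190]=0;m[:,300:]=0;m[:100]=0;m[200:]=0
m=cv2.morphologyEx(m.astype(np.uint8),cv2.MORPH_OPEN,np.ones((3,3)))
p=np.argwhere(m)[:,::-1]; box=cv2.minAreaRect(W[p[:,1],p[:,0],:2].astype(np.float32)); print("tray",box,len(p))
d=np.array(box[0])-A; print(np.hypot(*d),np.degrees(np.arctan2(d[1],d[0])))
E
```

```text
disc fit [ 558.1 -112.8] R 142.8 n 51
hub [ 558.1 -112.7  106.7] 238
wall angle mod 90: -0.1 n 582 maxr 137.5
pot [467.7   1.2] rad 0.0 zmax 986.6 polar 145.5 128.4
tin [467.7   1.2] rad 0.0 zmax 986.6 polar 145.5 128.4
shaker [467.7   1.2] rad 0.0 zmax 986.6 polar 145.5 128.4
jam [467.7   1.2] rad 0.0 zmax 986.6 polar 145.5 128.4
cup [467.7   1.2] rad 0.0 zmax 986.6 polar 145.5 128.4
jug [467.7   1.2] rad 0.0 zmax 986.6 polar 145.5 128.4
bowl [467.7   1.2] rad 0.0 zmax 986.6 polar 145.5 128.4
tray ((691.3235473632812, 40.67835998535156), (115.78961181640625, 129.97201538085938), 48.9752082824707) 1986
203.26227345113995 49.042163948143205
```

```bash
cat >> m.py <<'E'
def at(W,A,n,u,v,s,lo):
    P=W[v-s:v+s+1,u-s:u+s+1].reshape(-1,3); q=P[(P[:,2]>lo)&(P[:,2]<150)]
    c,rad=cv2.minEnclosingCircle(q[:,:2].astype(np.float32))
    d=np.array(c)-A; print(n,np.round(c,1),"rad",round(rad,1),"zmax",q[:,2].max().round(1),"polar",np.hypot(*d).round(1),np.degrees(np.arctan2(d[1],d[0])).round(1))
E
python3 - <<'E'
from m import *
f=dict(np.load('top0.npz')); W,A,rr,th,wood,hsv=measure(f)
for a in [("pot",346,234,14,50),("tin",286,177,14,60),("shaker",343,177,13,60),("jam",288,234,15,65),("cup",241,141,17,60),("jug",205,240,17,80),("bowl",336,100,24,30)]: at(W,A,*a)
E
```

```text
disc fit [ 558.1 -112.8] R 142.8 n 51
hub [ 558.1 -112.7  106.7] 238
wall angle mod 90: -0.1 n 582 maxr 137.5
pot [ 498.2 -178.5] rad 27.6 zmax 102.2 polar 88.9 -132.3
tin [615.9 -47.4] rad 31.1 zmax 87.8 polar 87.3 48.6
shaker [ 619.8 -170.4] rad 17.1 zmax 104.0 polar 84.4 -43.0
jam [496.7 -55.6] rad 28.8 zmax 88.1 polar 84.0 137.0
cup [693.1  46.3] rad 36.1 zmax 85.3 polar 208.6 49.7
jug [487.1 115.8] rad 36.2 zmax 97.4 polar 239.4 107.2
bowl [ 799. -165.] rad 50.3 zmax 48.5 polar 246.5 -12.2
```

```bash
python3 -m inch '[[0,0,0,0.92,-0.376,0,1],[0,0,0,0.92,-0.376,0,1],[0,0,0,0.92,-0.376,0,1],[0,0,0,0.92,-0.376,0,1],[0,0,0,0.92,-0.376,0,1],[0,0,0,0.92,-0.376,0,1],[0,0,0,0.92,-0.376,0,1],[0,0,0,0.92,-0.376,0,1]]'; python3 -m inch '[[0,0,0,0.92,-0.376,0,1],[0,0,0,0.92,-0.376,0,1],[0,0,0,0.92,-0.376,0,1],[0,0,0,0.92,-0.376,0,1],[0,0,0,0.92,-0.376,0,1],[0,0,0,0.92,-0.376,0,1],[0,0,0,0.92,-0.376,0,1],[0,0,0,0.92,-0.376,0,1]]';  python3 -m inch '[[0,0,0,0.92,-0.376,0,1],[0,0,0,0.92,-0.376,0,1],[0,0,0,0.92,-0.376,0,1],[0,0,0,0.92,-0.376,0,1],[0,0,-0.038,0,0,0,1],[0,0,-0.038,0,0,0,1],[0,0,-0.038,0,0,0,1],[0,0,-0.038,0,0,0,1]]'
```

```text
clock: 0.77
eef_pos: [375.3, -441.3, 228.6]
tcp_rot: [-3.141, 0.0, 0.38]
contact_force: [1.3, -0.0, 0.1]
opening: 0.001
grasp_force: 0.0
clock: 1.43
eef_pos: [518.3, -303.3, 228.5]
tcp_rot: [-3.141, 0.0, 0.38]
contact_force: [-0.1, 0.4, -0.8]
opening: 0.0
grasp_force: 0.0
clock: 2.1
eef_pos: [589.1, -234.9, 228.3]
tcp_rot: [-3.141, 0.0, 0.864]
contact_force: [-0.5, 0.2, 0.2]
opening: -0.003
grasp_force: 0.0
```

```bash
python3 -m inch '[[0,0,-0.0382,0,0,0,1],[0,0,-0.0382,0,0,0,1],[0,0,-0.0382,0,0,0,1],[0,0,-0.0382,0,0,0,1],[0,0,-0.0382,0,0,0,1],[0,0,-0.0382,0,0,0,1],[0,0,-0.0382,0,0,0,1],[0,0,-0.0382,0,0,0,1]]';  python3 -m inch '[[0,0,-0.0382,0,0,0,1],[0,0,-0.0382,0,0,0,1],[0,0,-0.0382,0,0,0,1],[0,0,-0.0382,0,0,0,1],[0,0,-0.0382,0,0,0,1],[0,0,-0.0382,0,0,0,1],[0,0,-0.0382,0,0,0,1],[0,0,-0.0382,0,0,0,1]]';  python3 -m inch '[[0,0,-0.0382,0,0,0,1],[0,0,-0.0382,0,0,0,1],[0,0,-0.0382,0,0,0,1],[0,0,0,0,0,0.8,1],[0,0,0,0,0,0.8,1],[0,0,0,0,0,0.8,1],[0,0,0,0,0,0.8,1],[0,0,0,0,0,0,1]]'
python3 - <<'E'
from rig import r,grab_frame
import cv2
f=grab_frame("side"); cv2.imwrite('pics/s1.png',cv2.resize(f["pixels"][120:300,180:380,::-1],None,fx=3,fy=3))
print(r.sense()["qpos"])
E
```

```text
clock: 2.77
eef_pos: [589.0, -235.2, 228.5]
tcp_rot: [-3.141, -0.0, 1.823]
contact_force: [-1.2, 0.1, 1.0]
opening: 0.001
grasp_force: 0.0
clock: 3.43
eef_pos: [589.0, -235.2, 228.4]
tcp_rot: [3.142, -0.001, 2.783]
contact_force: [1.0, 0.8, -0.1]
opening: 0.004
grasp_force: 0.0
clock: 4.1
eef_pos: [586.6, -234.3, 144.6]
tcp_rot: [3.139, -0.006, 3.137]
contact_force: [-0.2, 1.8, -1.3]
opening: -0.003
grasp_force: 0.0
[-3.82362452e-01  4.51143467e-01  1.68304154e+00  6.66593583e-06
  1.01215023e+00 -1.94903286e+00]
```

View pics/s1.png

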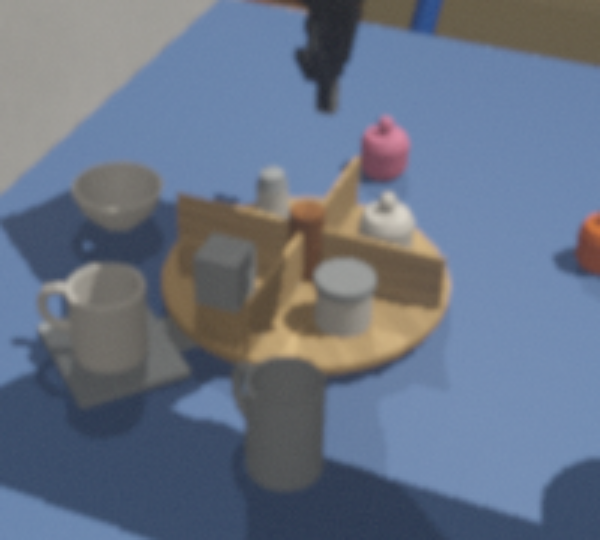

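The crop shows the closed fingertips at (325,105), on the shaker-bay side of the wall whose end is at (355,165). They are clear of the shaker and the pot, so I'll lower the fingers and approach the wall.

```bash
python3 -m inch '[[0,0,0,0,0,0.6,1],[0,0,0,0,0,0.6,1],[0,0,0,0,0,0.6,1],[0,0,0,0,0,0.6,1],[0,0,0,0,0,0,1],[0,0,0,0,0,0,1]]'; python3 -m inch '[[0,0,0,0.1,0,0,1],[0,0,0,0.1,0,0,1],[0,0,0,0.1,0,0,1],[0,0,0,0.1,0,0,1],[0,0,0,0.1,0,0,1],[0,0,0,0,0,0,1]]'
```

```text
clock: 4.65
eef_pos: [589.4, -235.4, 89.6]
tcp_rot: [3.142, -0.0, 3.137]
contact_force: [-0.2, 0.3, 1.0]
opening: 0.001
grasp_force: 0.0
clock: 5.15
eef_pos: [576.2, -235.3, 89.1]
tcp_rot: [3.142, -0.0, 3.137]
contact_force: [0.3, 0.4, 0.5]
opening: -0.002
grasp_force: 0.0
```

```bash
python3 -m inch '[[0,0,0,0.08,0,0,1],[0,0,0,0.08,0,0,1],[0,0,0.006,0.09,-0.008,0,1],[0,0,0.01,0.154,-0.014,0,1],[0,0,0.0133,0.204,-0.018,0,1],[0,0,0.01667,0.256,-0.0227,0,1],[0,0,0.01667,0.256,-0.0227,0,1],[0,0,0.01667,0.256,-0.0227,0,1]]'; python3 -m inch '[[0,0,0.01667,0.256,-0.0227,0,1],[0,0,0.01667,0.256,-0.0227,0,1],[0,0,0.01667,0.256,-0.0227,0,1],[0,0,0.01667,0.256,-0.0227,0,1],[0,0,0.0133,0.204,-0.018,0,1],[0,0,0.01,0.154,-0.014,0,1],[0,0,0.006,0.09,-0.008,0,1],[0,0,0,0,0,0,1]]'
cat > look.py <<'E'
from m import *; from rig import r,grab_frame; import sys
f=grab_frame("top"); cv2.imwrite('pics/%s.png'%sys.argv[1],cv2.resize(f["pixels"][60:360,120:460,::-1],None,fx=2,fy=2))
A=np.array([558.1,-112.8]); measure(f,A)
s=r.sense(); p=s["eef_pos"]; d=p[:2]-A; t=np.arctan2(d[1],d[0])
print("tcp",p.round(1),"yaw",np.degrees(s["tcp_rot"][2]).round(1),"R",np.hypot(*d).round(1),"ang",np.degrees(t).round(1),"F",s["contact_force"].round(1),"q6",s["qpos"][5].round(2),s["clock"])
E
python3 look.py t1
```

```text
clock: 5.82
eef_pos: [541.8, -234.7, 88.8]
tcp_rot: [3.142, -0.0, 2.885]
contact_force: [-0.2, 0.2, -0.5]
opening: -0.003
grasp_force: 0.0
clock: 6.48
eef_pos: [506.5, -224.0, 88.8]
tcp_rot: [-3.142, -0.0, 2.586]
contact_force: [0.5, -0.4, -0.4]
opening: -0.0
grasp_force: 0.0
wall angle mod 90: -0.2 n 567 maxr 136.8
tcp [ 507.  -224.1   88.9] yaw 148.2 R 122.5 ang -114.7 F [ 0.   0.4 -0.1] q6 -1.44 6.5333
```

View pics/t1.png

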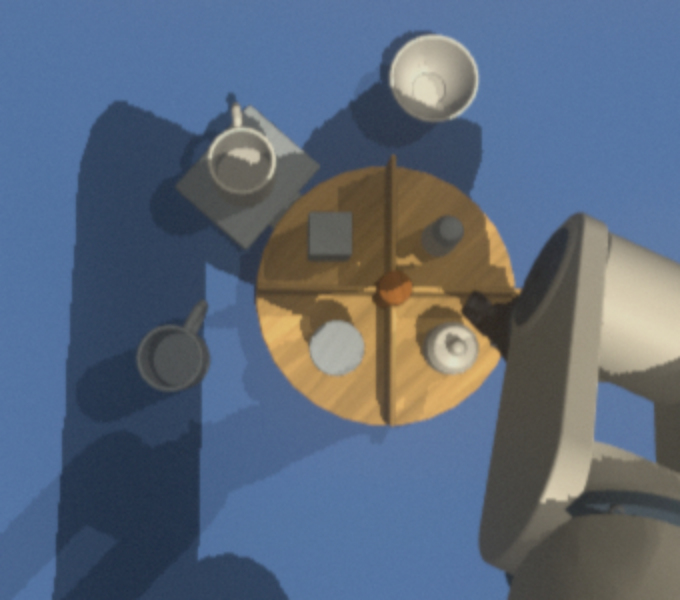

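The top view shows the walls still at (390,160) and (520,290), so the disc did not turn, yet the finger is now past the wall. I need the side view to find out how high the tips really are.

```bash
python3 - <<'E'
from rig import r,grab_frame
import cv2,numpy as np
from m import cloud
f=grab_frame("side"); cv2.imwrite('pics/s2.png',cv2.resize(f["pixels"][130:270,210:370,::-1],None,fx=4,fy=4))
W=cloud(f); A=np.array([507,-224.])
m=(np.hypot(W[...,0]-507,W[...,1]+224)<60)&(W[...,2]>60)&(W[...,2]<220)&(f["pixels"].max(-1)<90)
v,u=np.where(m); P=W[m]; o=np.argsort(P[:,2])[:300:12]
for i in o: print(u[i],v[i],P[i].round(0),end=' ')
E
```

```text
310 179 [ 506. -220.   96.] 309 177 [ 507. -211.  108.] 307 173 [ 515. -216.  117.] 312 172 [ 500. -216.  124.] 313 170 [ 498. -217.  131.] 315 168 [ 493. -221.  137.] 315 166 [ 495. -225.  141.] 314 164 [ 500. -231.  144.] 307 169 [ 509. -192.  146.] 313 166 [ 497. -213.  147.] 313 165 [ 498. -216.  149.] 312 165 [ 500. -210.  151.] 313 164 [ 498. -213.  154.] 309 163 [ 509. -210.  156.] 304 166 [ 516. -184.  158.] 311 163 [ 502. -206.  160.] 303 165 [ 519. -182.  162.] 310 161 [ 507. -210.  163.] 321 155 [ 488. -256.  165.] 314 161 [ 494. -208.  167.] 302 164 [ 519. -175.  169.] 314 160 [ 494. -209.  170.] 328 153 [ 469. -264.  172.] 326 154 [ 471. -252.  174.] 319 156 [ 486. -229.  175.]
```

View pics/s2.png

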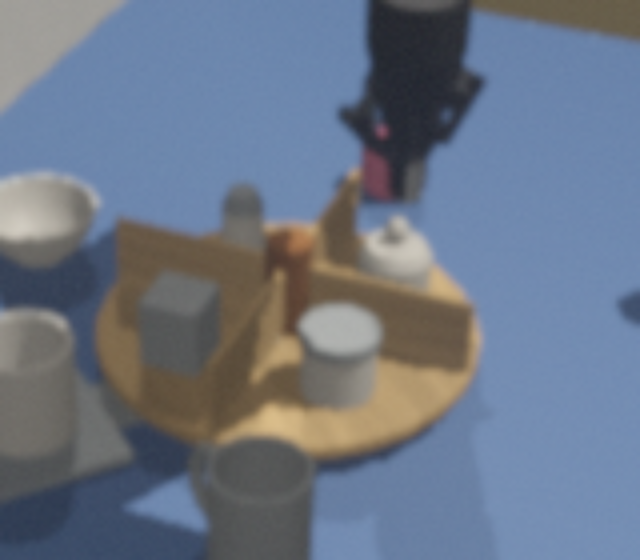

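```bash
python3 - <<'E'
from rig import r,grab_frame
import numpy as np
f=dict(np.load('side0.npz')); M=np.linalg.inv(f["cam_to_world"]); F=210/np.tan(np.radians(float(f["vertical_fov"]))/2)
def pr(n,p):
    c=M[:3,:3]@p+M[:3,3]; q=np.array([F*c[0]/c[2]+f["cx"],F*c[1]/c[2]+f["cy"]]); print(n,q.round(1),"crop",((q-[210,130])*4).round(0))
for z in(30,67,80,90,100): pr("tcp z%d"%z,np.array([507,-224.,z]))
pr("wallend",np.array([558,-254.8,90])); pr("hub",np.array([558.1,-112.8,108])); pr("pot knob",np.array([498,-178,101]))
E
```

```text
tcp z30 [308.8 196.1] crop [395. 264.]
tcp z67 [309.5 186.2] crop [398. 225.]
tcp z80 [309.8 182.7] crop [399. 211.]
tcp z90 [310.  179.9] crop [400. 200.]
tcp z100 [310.2 177.1] crop [401. 188.]
wallend [297.9 171.7] crop [352. 167.]
hub [281.1 189.4] crop [284. 238.]
pot knob [308.  184.9] crop [392. 219.]
```

The side view shows the tips (crop ~(405,200)) at about z = 90 when shut, not 67, so they skimmed over the wall's top edge. Nothing was touched. The pink at (375,175) is the look-alike pot behind the finger. I'll raise, go back along the arc, and come down about 30 mm lower.

```bash
python3 -m inch '[[0,0,0,0,0,-0.8,1],[0,0,0,0,0,-0.8,1],[0,0,-0.0351,-0.533,0.091,0,1],[0,0,-0.0351,-0.533,0.091,0,1],[0,0,-0.0351,-0.533,0.091,0,1],[0,0,-0.0351,-0.533,0.091,0,1],[0,0,-0.0351,-0.533,0.091,0,1],[0,0,0,-0.3,0,0,1]]'; python3 -m inch '[[0,0,0,-0.3,0,0,1],[0,0,0,0,0,0,1],[0,0,0,0,0,0,1]]'
```

```text
clock: 7.25
eef_pos: [582.1, -235.3, 128.9]
tcp_rot: [-3.141, 0.001, -3.139]
contact_force: [-0.1, 0.4, 0.2]
opening: -0.002
grasp_force: 0.0
clock: 7.5
eef_pos: [587.7, -235.1, 128.6]
tcp_rot: [3.141, -0.001, 3.136]
contact_force: [0.1, 0.8, -0.1]
opening: 0.001
grasp_force: 0.0
```

```bash
python3 -m inch '[[0,0,0,0,0,0.7,1],[0,0,0,0,0,0.7,1],[0,0,0,0,0,0.7,1],[0,0,0,0,0,0.6,1],[0,0,0,0,0,0,1],[0,0,0,0,0,0,1]]'
python3 - <<'E'
from rig import r,grab_frame
import cv2
f=grab_frame("side"); cv2.imwrite('pics/s3.png',cv2.resize(f["pixels"][130:270,210:370,::-1],None,fx=4,fy=4))
E
```

```text
clock: 8.0
eef_pos: [586.8, -234.9, 60.9]
tcp_rot: [3.141, -0.002, 3.137]
contact_force: [-0.1, 0.1, 0.0]
opening: 0.0
grasp_force: 0.0
```

View pics/s3.png

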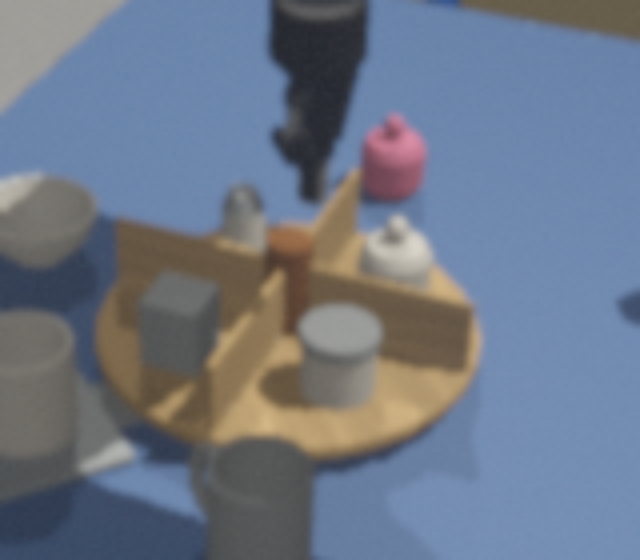

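The finger tip is at crop (313,198), left of the wall end at (352,172), so it is on the shaker side. I'll check its height, then push slowly.

```bash
python3 - <<'E'
import numpy as np
f=dict(np.load('side0.npz')); M=np.linalg.inv(f["cam_to_world"]); F=210/np.tan(np.radians(float(f["vertical_fov"]))/2)
for z in(30,40,50,60,70,80,90):
    c=M[:3,:3]@np.array([587,-235.,z])+M[:3,3]; print(z,((np.array([F*c[0]/c[2]+f["cx"],F*c[1]/c[2]+f["cy"]])-[210,130])*4).round(0))
E
python3 -m inch '[[0,0,0,0.1,0,0,1],[0,0,0,0.1,0,0,1],[0,0,0,0.1,0,0,1],[0,0,0,0.1,0,0,1],[0,0,0,0.1,0,0,1],[0,0,0,0.1,0,0,1],[0,0,0,0.1,0,0,1],[0,0,0,0.1,0,0,1]]'
```

```text
30 [306. 235.]
40 [307. 225.]
50 [307. 214.]
60 [307. 203.]
70 [308. 193.]
80 [308. 182.]
90 [308. 171.]
clock: 8.72
eef_pos: [568.2, -235.2, 61.6]
tcp_rot: [-3.141, 0.001, 3.138]
contact_force: [2.2, 0.4, 0.4]
opening: -0.002
grasp_force: 1.0
```

Contact: 2.2 N at the wall, with the tip at z ≈ 65. Now I'll push along the arc.

```bash
python3 -m inch '[[0,0,0.008,0.123,-0.011,0,1],[0,0,0.01,0.154,-0.014,0,1],[0,0,0.0133,0.204,-0.018,0,1],[0,0,0.01667,0.256,-0.0227,0,1],[0,0,0.01667,0.256,-0.0227,0,1],[0,0,0.01667,0.256,-0.0227,0,1],[0,0,0.01667,0.256,-0.0227,0,1],[0,0,0.01667,0.256,-0.0227,0,1]]';  python3 -m inch '[[0,0,0.01667,0.256,-0.0227,0,1],[0,0,0.01667,0.256,-0.0227,0,1],[0,0,0.01667,0.256,-0.0227,0,1],[0,0,0.01667,0.256,-0.0227,0,1],[0,0,0.0133,0.204,-0.018,0,1],[0,0,0.01,0.154,-0.014,0,1],[0,0,0.006,0.09,-0.008,0,1],[0,0,0,0,0,0,1]]'; python3 look.py t2
```

```text
clock: 9.38
eef_pos: [524.1, -232.0, 61.6]
tcp_rot: [3.141, 0.001, 2.774]
contact_force: [4.2, 0.1, 0.1]
opening: 0.003
grasp_force: 1.1
clock: 10.05
eef_pos: [489.7, -217.4, 61.4]
tcp_rot: [-3.141, -0.0, 2.475]
contact_force: [-0.5, -0.0, -0.2]
opening: -0.001
grasp_force: 0.0
wall angle mod 90: -40.2 n 557 maxr 135.8
tcp [ 489.7 -217.5   61.4] yaw 141.9 R 125.0 ang -123.1 F [-0.4  0.4  0.6] q6 -1.33 10.1
```

View pics/t2.png

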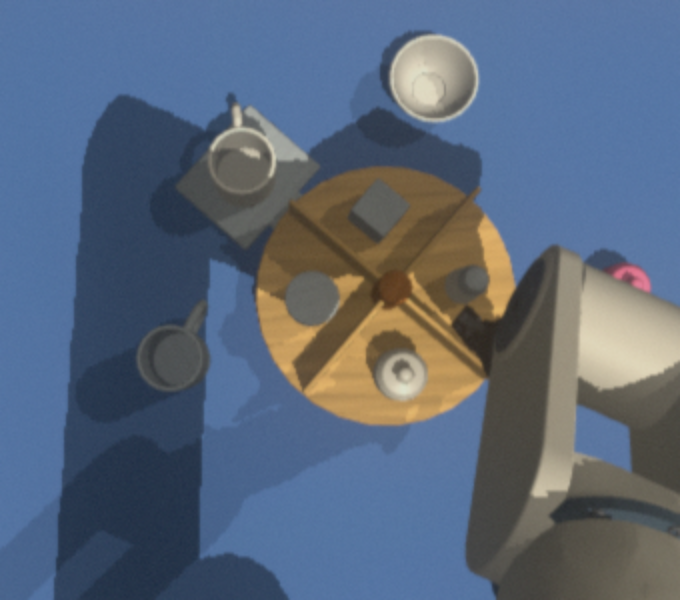

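The carousel has turned 40° clockwise and the contents are still upright: pot at crop (400,375), shaker at (468,283), jam jar at (312,298), tin at (380,210). Continuing the push.

```bash
python3 -m inch '[[0,0,0.006,0.092,-0.004,0,1],[0,0,0.01,0.154,-0.007,0,1],[0,0,0.0133,0.204,-0.009,0,1],[0,0,0.01667,0.256,-0.011,0,1],[0,0,0.01667,0.256,-0.011,0,1],[0,0,0.01667,0.256,-0.011,0,1],[0,0,0.01667,0.256,-0.011,0,1],[0,0,0.01667,0.256,-0.011,0,1]]';  python3 -m inch '[[0,0,0.01667,0.256,-0.011,0,1],[0,0,0.01667,0.256,-0.011,0,1],[0,0,0.01667,0.256,-0.011,0,1],[0,0,0.01667,0.256,-0.011,0,1],[0,0,0.01667,0.256,-0.011,0,1],[0,0,0.01667,0.256,-0.011,0,1],[0,0,0.01667,0.256,-0.011,0,1],[0,0,0.01667,0.256,-0.011,0,1]]'; python3 -m inch '[[0,0,0.01667,0.256,-0.011,0,1],[0,0,0.01667,0.256,-0.011,0,1],[0,0,0.01667,0.256,-0.011,0,1],[0,0,0.01667,0.256,-0.011,0,1],[0,0,0.0133,0.204,-0.009,0,1],[0,0,0.01,0.154,-0.007,0,1],[0,0,0.006,0.09,-0.004,0,1],[0,0,0,0,0,0,1]]'; python3 look.py t3
```

```text
clock: 10.77
eef_pos: [459.1, -187.6, 61.4]
tcp_rot: [-3.141, 0.0, 2.12]
contact_force: [-0.3, -3.0, 0.6]
opening: -0.0
grasp_force: 1.1
clock: 11.43
eef_pos: [438.3, -140.7, 61.2]
tcp_rot: [-3.14, -0.0, 1.701]
contact_force: [-1.1, -2.4, 0.5]
opening: 0.003
grasp_force: 1.1
clock: 12.1
eef_pos: [437.0, -103.8, 61.3]
tcp_rot: [-3.141, -0.0, 1.401]
contact_force: [-0.1, -0.3, -0.5]
opening: -0.003
grasp_force: 0.0
wall angle mod 90: -11.6 n 461 maxr 137.3
tcp [ 437.3 -104.    61.3] yaw 80.4 R 121.1 ang 175.8 F [ 0.7 -0.3 -0.1] q6 -0.07 12.15
```

```bash
python3 -m inch '[[0,0,0.006,0.092,-0.007,0,1],[0,0,0.01,0.154,-0.012,0,1],[0,0,0.0133,0.204,-0.015,0,1],[0,0,0.01667,0.256,-0.019,0,1],[0,0,0.01667,0.256,-0.019,0,1],[0,0,0.01667,0.256,-0.019,0,1],[0,0,0.01667,0.256,-0.019,0,1],[0,0,0.01667,0.256,-0.019,0,1]]';  python3 -m inch '[[0,0,0.01667,0.256,-0.019,0,1],[0,0,0.01667,0.256,-0.019,0,1],[0,0,0.01667,0.256,-0.019,0,1],[0,0,0.01667,0.256,-0.019,0,1],[0,0,0.01667,0.256,-0.019,0,1],[0,0,0.01667,0.256,-0.019,0,1],[0,0,0.01667,0.256,-0.019,0,1],[0,0,0.01667,0.256,-0.019,0,1]]'; python3 -m inch '[[0,0,0.01667,0.256,-0.019,0,1],[0,0,0.01667,0.256,-0.019,0,1],[0,0,0.01667,0.256,-0.019,0,1],[0,0,0.01667,0.256,-0.019,0,1],[0,0,0.0133,0.204,-0.015,0,1],[0,0,0.01,0.154,-0.012,0,1],[0,0,0.006,0.09,-0.007,0,1],[0,0,0,0,0,0,1]]'; python3 look.py t4
```

```text
clock: 12.82
eef_pos: [448.3, -62.4, 61.5]
tcp_rot: [3.141, 0.0, 1.045]
contact_force: [1.1, -2.5, -0.5]
opening: -0.003
grasp_force: 1.1
clock: 13.48
eef_pos: [478.2, -21.2, 61.4]
tcp_rot: [3.141, 0.0, 0.626]
contact_force: [-1.1, -3.3, 0.7]
opening: -0.001
grasp_force: 1.1
clock: 14.15
eef_pos: [509.2, -1.0, 61.3]
tcp_rot: [-3.142, -0.0, 0.327]
contact_force: [0.3, 0.6, -0.2]
opening: 0.001
grasp_force: 0.0
wall angle mod 90: 17.0 n 437 maxr 137.5
tcp [509.   -1.1  61.3] yaw 18.8 R 122.0 ang 113.7 F [ 0.4  0.2 -0.4] q6 1.24 14.2
```

View pics/t4.png

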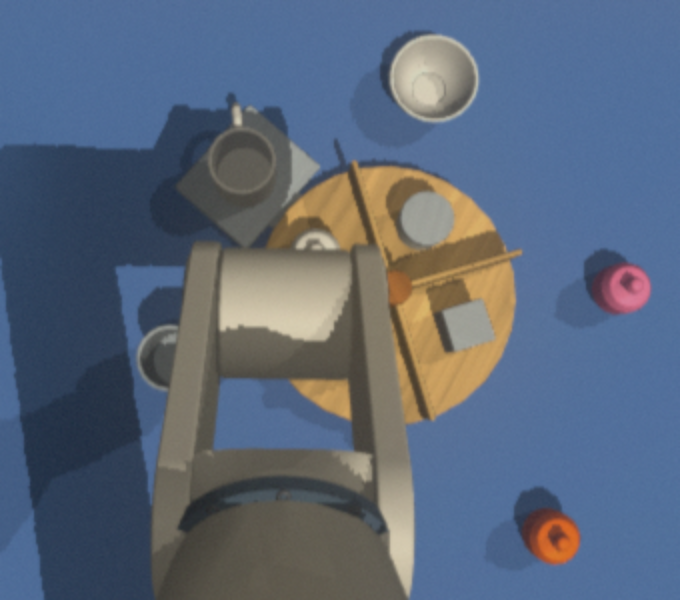

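The carousel has turned 163°, and the pot's top is visible at crop (316,240), near the cup at (243,160). About 15.5° is left, then I'll back off and lift.

```bash
python3 -m inch '[[0,0,0.006,0.092,-0.007,0,1],[0,0,0.01,0.154,-0.012,0,1],[0,0,0.0133,0.204,-0.015,0,1],[0,0,0.0155,0.238,-0.018,0,1],[0,0,0.0133,0.204,-0.015,0,1],[0,0,0.0133,0.204,-0.015,0,1],[0,0,0.01,0.154,-0.012,0,1],[0,0,0.006,0.09,-0.007,0,1]]'; python3 -m inch '[[0,0,0,0,0,0,1],[0,0,0,-0.15,0,0,1],[0,0,0,-0.15,0,0,1],[0,0,0,-0.15,0,0,1],[0,0,0,0,0,-0.6,1],[0,0,0,0,0,-0.8,1],[0,0,0,0,0,-0.8,1],[0,0,0,0,0,-0.8,1]]'; python3 -m inch '[[0,0,0,0,0,-1,1],[0,0,0,0,0,-1,1],[0,0,0,0,0,-1,1],[0,0,0,0,0,-1,1],[0,0,0,0,0,0,1]]'; python3 look.py t5
```

```text
clock: 14.87
eef_pos: [540.8, 8.3, 61.3]
tcp_rot: [-3.142, 0.001, 0.051]
contact_force: [-1.9, 0.0, -0.1]
opening: -0.002
grasp_force: 1.0
clock: 15.53
eef_pos: [528.9, 7.6, 137.1]
tcp_rot: [-3.142, 0.001, 0.053]
contact_force: [1.1, 0.4, 0.2]
opening: 0.001
grasp_force: 0.0
clock: 15.95
eef_pos: [531.7, 7.7, 241.2]
tcp_rot: [3.141, -0.007, 0.053]
contact_force: [0.8, 0.3, 0.5]
opening: 0.003
grasp_force: 0.0
wall angle mod 90: 1.2 n 150 maxr 136.0
tcp [530.8   7.6 239. ] yaw 3.1 R 123.5 ang 102.8 F [-0.6  0.5  0.2] q6 1.53 16.0
```

```bash
python3 -m inch '[[0,0,0,-0.5,0.9,0,1],[0,0,0,-0.5,0.9,0,1],[0,0,0,-0.5,0.9,0,1],[0,0,0,-0.5,0.9,0,1],[0,0,0,-0.5,0.9,0,1],[0,0,0,-0.5,0.9,0,1],[0,0,0,-0.5,0.9,0,1],[0,0,0,-0.5,0.9,0,1]]'; python3 -m inch '[[0,0,0,0,0.9,0,1],[0,0,0,0,0.9,0,1],[0,0,0,0,0.9,0,1],[0,0,0,0,0.9,0,1],[0,0,0,0,0.9,0,1],[0,0,0,0,0.9,0,1],[0,0,0,0,0.9,0,1],[0,0,0,0,0,0,1]]'; python3 look.py t6
```

```text
clock: 16.67
eef_pos: [437.7, -178.0, 235.2]
tcp_rot: [-3.141, 0.001, 0.053]
contact_force: [-0.1, -0.6, -0.7]
opening: -0.0
grasp_force: 0.0
clock: 17.33
eef_pos: [447.2, -337.5, 235.1]
tcp_rot: [3.141, 0.001, 0.052]
contact_force: [-0.3, -0.7, 0.2]
opening: 0.002
grasp_force: 0.0
wall angle mod 90: 1.5 n 592 maxr 137.1
tcp [ 446.9 -335.7  235. ] yaw 2.9 R 249.1 ang -116.5 F [ 0.4  0.8 -0.1] q6 0.87 17.3833
```

View pics/t6.png

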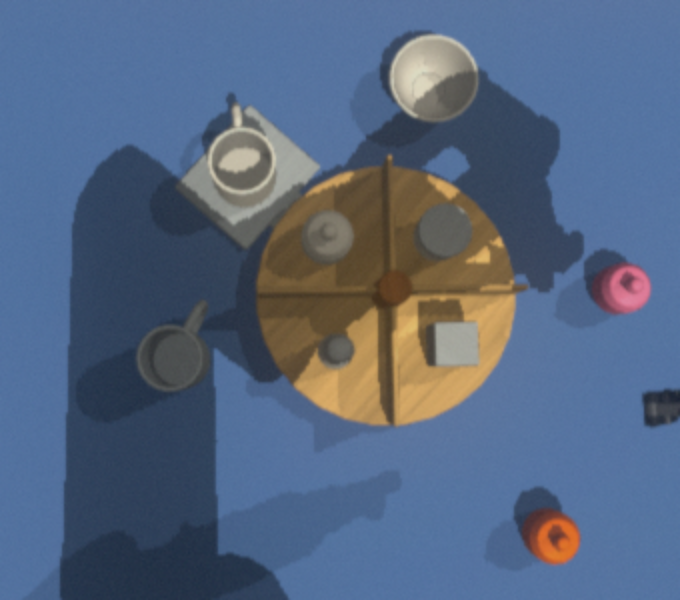

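The pot is now at crop (327,238), squarely between the hub (393,288) and the cup (243,160). Everything is upright and the arm is clear. I'll confirm with numbers before handing in.

```bash
python3 - <<'E'
from m import *; from rig import r,grab_frame
f=grab_frame("top"); W=cloud(f); A=np.array([558.1,-112.8])
for a in [("pot",284,178,15,55),("cup",241,141,17,60),("jug",205,240,17,80),("bowl",336,100,24,30)]: at(W,A,*a)
E
```

```text
pot [616.4 -45.5] rad 27.8 zmax 102.6 polar 89.0 49.1
cup [692.7  46.3] rad 36.0 zmax 86.2 polar 208.4 49.8
jug [485.2 114.8] rad 35.0 zmax 98.8 polar 239.0 107.8
bowl [ 799.9 -164.4] rad 50.6 zmax 48.1 polar 247.3 -12.1
```

The pot is at 49.1°, against a target of about 49.2°. The cup, jug and bowl are within about 2 mm of where they started.

```bash
python3 -c "
from rig import r
print(r.sign_off())"
```

```text
the job is handed in; nothing more can be done
None
```

I turned the carousel about 178° clockwise with a closed finger on one wall, after a first pass that skimmed over the wall without turning it; the sugar pot now stands in front of the cup (49.1° against about 49.2°), nothing else was disturbed, and the job is handed in.

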